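Hold the microscope swing arm level over its post

TASK

First take the blue roll of tape off the post of the microscope stand and set it down, flat side down, in the grey tray. Then lift the white swing arm by its balance point and hold it level above the stand, its bore centred over the post about 3 cm above the post's top and its far eye centred over the white disc, ready to be lowered. Finish while still holding it there, and leave the other things on the bench where they are.

Things in the scene. Friction and masses are not known exactly. Their poses are not given: they have to be found in the camera images.
- swing_arm: White cast swing arm, 0.5 to 0.75 kg, lying level. Round hub (44 mm wide, 44 tall, 22 mm upright bore), straight bar (16 mm wide, 16 tall, underside 13 mm up), round open eye (48 mm wide, 26 tall) 180 mm from the hub axis. A 30 mm wide shoulder ends 32 mm from the hub axis; a clamp screw sticks out 46 mm on the far side. Origin: hub axis, at the underside; -x points from hub to eye, z up.
- swing_balance (a point): The swing arm's balance point (centre of mass along the bar): in the middle of the bar, 55 mm from the hub's axis towards the eye and 21 mm above the arm's underside. Axes as the swing arm's. Grip across the bar here: within 18 mm along the bar counts as the balance point.
- swing_bore (a point): Centre of the bore at the hub's underside (the swing arm's origin).
- swing_eye (a point): Centre of the eye at its underside, 180 mm from the bore along the swing arm's -x.
- stand: Microscope stand, fixed: grey plate 275 x 150 mm, 12 mm thick, with an upright steel post (18 mm diameter, top 78 mm above the bench) and a white disc (84 mm across) 180 mm from the post. Origin: post axis at bench height; -x points from post to disc. The plate runs from 45 mm behind the post (+x) to 230 mm in front (-x).
- post_top (a point): Centre of the post's top, 78 mm above the bench. Axes as the stand's.
- stage_disc (a point): Centre of the white disc, on the plate's upper face, 12 mm above the bench.
- tape_roll: Blue roll of tape, a ring of 60 mm outer and 39 mm inner diameter, 48 mm tall, 90 g, standing on the stand's plate around the post (loosely, a few mm off centre at most). Origin: centre of its underside, z up along its axis. To be taken across its outside.
- tray: Grey shallow open tray, 150 x 150 mm, 22 mm tall, walls 4 mm, floor about 4 mm thick, empty, fixed to the bench. Origin: centre of its underside.
- multimeter: Bystander: red multimeter lying flat, 85 x 170 x 40 mm (length along its y). Origin at the centre of its underside.
- solder_reel: Bystander: metal reel standing on end, 60 mm diameter, 46 mm tall. Origin at the centre of its underside.
- screwdriver: Bystander: screwdriver with red handle, about 170 mm long along its x, lying on the bench between the swing arm and the stand.
- flux_jar: Bystander: amber jar with yellow cap, 44 mm diameter, 45 mm tall. Origin at the centre of its underside.
- phone: Bystander: black phone lying flat, 72 x 148 x 9 mm (length along its y). Origin at the centre of its underside.
- parts_bin: Bystander: orange open bin with small parts, 150 x 100 x 50 mm (length along its x). Origin at the centre of its underside.
Things that resemble listed ones, but are neither listed nor needed, are in the scene too. What is shaped like the tape_roll but green or pink is not meant.

How it is judged:
By the outcome, as a careful person would: the job done as asked, in the order asked, and still so for the second after the job is handed in, while the arm keeps its last pose, push and grip.
It also fails if it takes over 59 s, if anything falls off the work surface, if the arm or the gripper's body presses on something with over 40 N, if the wrist force passes 120 N, or if a joint passes its speed limit or range.

ROBOT

A 6-joint arm with a two-finger parallel gripper is mounted at the origin on the work surface. World frame = base frame: x ahead of the robot, y to its left, z up, the work surface at z = 0. Lengths are in mm, angles in rad, forces in N, time in s.
With the tool pointing down it reaches from about 250 to 775 mm from the base axis. Payload 8.9 kg.
Tool frame: the origin (TCP) lies at the very end of the fingers, on their centre line; the grasp point (between the pads) lies 19 mm behind it (env.hold_point_z is the distance from the TCP to the grasp point, in mm); z points along the fingers, y is the line along which they close (so a half turn about z gives the same grasp; the last joint's range is limited). The gripper opens to 85 mm and grips with 20 to 120 N. Pads are 22 mm wide; open, the fingers measure 114 mm over their backs; the gripper's body (76 mm by 85 mm) begins 54 mm behind the grasp point. The pads swing forward as they close: fully open they stand 13 mm farther back than shut.
Start: joints at [1.117, 0.291, -0.153, 1.127, 0, 1.431], TCP at [162.548, 499.201, 209.805] pointing down, gripper open.
Joint ranges: [-2.52, 2.52], [-0.91, 1.74], [-1.3, 1.37], [-1.96, 2.02], [-1.52, 1.47], [-3.14, 3.14]. Speed limits (rad/s): [2.22, 2.22, 2.79, 3.14, 3.14, 3.14].

INTERFACE

Orientations are given as a unit quaternion [x, y, z, w].
In Python, from workcell import env gives the robot as it stands. The module is installed in compiled form; this text tells all that it offers.
- The arm moves only by the tool step_arm, never from a script. Its argument "increments" is a list of rows, each a list of 2 entries, a list of its own where there are three numbers: the shift along the tool's x, y, z in m, then the turn, a rotation vector about the tool's x, y, z in degrees. A call has 1 to 20 rows; each row shifts and turns the commanded pose from where the row before left it, along the tool's axes as they then stand; what a row does not reach is not made up. A row lasts 1/12 s, in which the tool goes at most 41.7 mm and 7.16 degrees, less where a joint would pass 70% of its speed; a pose out of reach is approached as far as the arm can. A call is refused whole if a number of a shift passes 0.0417 or a number of a turn 7.16, either way. A call with a gripper value outside its range is refused whole. "gripper" is the closure, from -1 (fully open) to 1 (shut), set as the call begins (left out, the last holds). The fingers move at their own pace and stop on an object; "grip_force" is the grip in N (left out, the last holds). Time passes only in rows, so rows that do not move let the fingers close. It gives the time, the measured TCP pose, the force, the opening and the grip force at its end, in the units of the state.
- env.observe(): the state, without advancing time (a new reading comes with each control period).
- env.grab_frame(name): name is "side" or "top" or "wrist"; returns a dict with "img" (400x640x3 uint8, red, green, blue), "fov_y" (degrees; the focal length in pixels is half the picture's height over the tangent of half this angle, whatever the lens; pixels are square), "cx", "cy" (the principal point, pixels), "position" and "orientation" of the camera in the world. Camera axes: x right, y down, z forward; pixel columns grow to the right and rows downward; lengths in mm; the calibration is good to about 2 mm. The wrist camera is an equidistant fisheye: a pixel r from the principal point sees the ray r / f radians off the axis. A picture is of the moment at which its call begins. There is no depth.
- env.finish_job(): hands the job in; it is judged then, once.
The state is a dict: "clock": time; "q": joint angles; "qd": joint speeds; "joint_efforts": joint torques, N m; "tool_pos": TCP position; "tcp_rot": TCP orientation; "ft_force": force on the tool from outside, world axes, zero at the start; "ft_torque": the same for the moment, N m; "gripper_width": finger opening in mm; "finger_force": force on a finger pad.
Only numpy, scipy, OpenCV 4.12 (cv2) and the standard library are available. Lean on these libraries where they do the work, as an engineer would, in place of code of your own. Each camera call takes 0.05 s, during which the arm holds its last target. There are 200 camera calls.

## Working session

There is one attempt and no reset: what is moved stays moved. The work goes in short steps, Python scripts to look and compute and a tool call to move; the robot and the scene stay as the last step left them, time stands still between calls to the robot, and variables do not carry over. Pictures are saved under pics/ and viewed, at most 10 in all, crops included, and the job is handed in when it is done.

Besides the shell and the picture viewer there is one more tool, called after ">>>" as name(argument=value, ...) on one line, values as JSON. step_arm: Moves the arm, as the interface text tells. Its arguments: {"type":"object","properties":{"increments":{"type":"array","items":{"type":"array"}},"gripper":{"type":"number"},"grip_force":{"type":"number"}},"required":["increments"]}

```bash
mkdir -p pics; cat > h.py <<'E'
import numpy as np, cv2, pickle
from scipy.spatial.transform import Rotation as R
def grab(name,fn=None):
    from workcell import env
    f=env.grab_frame(name)
    if fn:
        cv2.imwrite(f'pics/{fn}.png',cv2.cvtColor(f['img'],cv2.COLOR_RGB2BGR)); pickle.dump(dict(f,name=name),open(f'pics/{fn}.pkl','wb'))
    f=dict(f,name=name); return f
def load(fn): return pickle.load(open(f'pics/{fn}.pkl','rb'))
def ray(f,u,v):
    F=200/np.tan(np.radians(f['fov_y'])/2); x=(u-f['cx'])/F; y=(v-f['cy'])/F
    if f['name']=='wrist':
        r=np.hypot(x,y); s=np.sin(r)/r if r>1e-9 else 1; d=np.array([x*s,y*s,np.cos(r)])
    else: d=np.array([x,y,1.]); d/=np.linalg.norm(d)
    return np.array(f['position'],float),R.from_quat(f['orientation']).apply(d)
def plane(f,u,v,z):
    p,d=ray(f,u,v); return p+d*(z-p[2])/d[2]
def tri(fu):
    A=np.zeros((3,3));b=np.zeros(3);L=[ray(*t) for t in fu]
    for p,d in L:
        M=np.eye(3)-np.outer(d,d);A+=M;b+=M@p
    X=np.linalg.solve(A,b); return X,[round(float(np.linalg.norm(np.cross(X-p,d))),1) for p,d in L]
E
python3 - <<'E'
from h import *
from workcell import env
fs=[grab(n,n+'0') for n in('top','side','wrist')]
for f in fs: print(f['name'],f['fov_y'],f['cx'],f['cy'],f['position'],f['orientation'])
s=env.observe();print(s['clock'],s['tool_pos'],s['tcp_rot'],s['gripper_width'],s['ft_force'],env.hold_point_z)
E
```

```text
top 43.89000578302513 316.45568392543646 202.3338873414282 [ 292.79293298   74.08570725 1811.77243652] [-0.70041489  0.70910356 -0.05715759  0.05765534]
side 49.898213597043686 324.6525592074654 201.93455840235734 [  487.11509681 -1021.16891827   716.1530997 ] [ 0.86908861 -0.05959094  0.02169524 -0.49057438]
wrist 65.70646984690485 320.240992775666 204.69939496301026 [ 95.08623464 520.84273623 374.07397931] [0.80112307 0.58176155 0.08209801 0.1140844 ]
0.15 [162.40435005 498.90529535 209.39560362] [ 1.56737986e-01  9.87640112e-01 -4.41364081e-04 -1.36186885e-04] 85.5243177979748 [ 0.05879922 -0.50857634 -0.10450077] 18.700000000000003
```

View pics/top0.png

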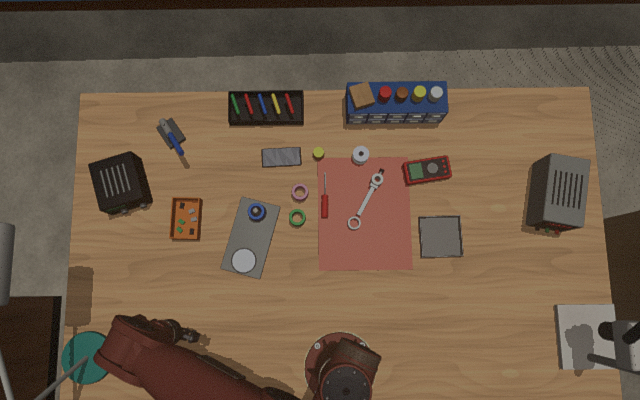

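View pics/side0.png

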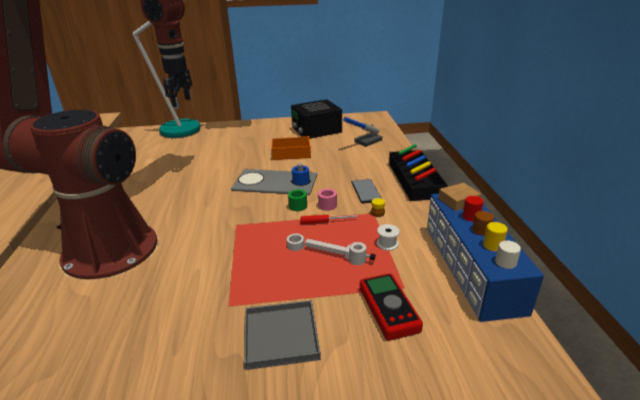

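The top view shows the blue roll at (256,212) on the stand, with the white disc at (243,260). The swing arm runs from its hub at (377,180) to its eye at (354,223), and the grey tray is at (440,237). In the side view the blue roll is at (300,175), the hub at (357,253), the eye at (295,241) and the tray at (281,333).
Lookalikes for the roll (top view) are pink (300,192), green (298,218) and blue (256,212). The blue one, around the post, is the right one. The white solder reel (361,155) could be confused with the hub.

```bash
python3 - <<'E'
from h import *
t,s=load('top0'),load('side0')
def mask(f,lo,hi,box):
    h=cv2.cvtColor(f['img'],cv2.COLOR_RGB2HSV); m=cv2.inRange(h,np.array(lo),np.array(hi))
    z=np.zeros_like(m);x0,y0,x1,y1=box;z[y0:y1,x0:x1]=m[y0:y1,x0:x1]
    return z
def info(n,m):
    c=max(cv2.findContours(m,0,2)[0],key=cv2.contourArea);x=cv2.boundingRect(c);(e,_)=cv2.minEnclosingCircle(c)
    print(n,x,'circ',np.round(e,1),'rect',cv2.minAreaRect(c));return c,e
_,bt=info('bt',mask(t,(105,120,40),(130,255,255),(240,195,275,230)))
_,bs=info('bs',mask(s,(100,120,40),(130,255,255),(285,160,315,190)))
print('blue',plane(t,*bt,60), tri([(t,*bt),(s,300.5,170)]))
info('disc',mask(t,(0,0,150),(180,60,255),(225,240,262,280)))
info('arm',mask(t,(0,0,120),(180,70,255),(340,165,390,235)))
info('tray',mask(t,(0,0,30),(180,70,140),(410,205,470,265)))
for n,u,v,z in[('disc',243.5,260.5,12),('post',257,211,78),('hub',377,180,44),('eye',354,223,26),('tray',440,237,22)]: print(n,plane(t,u,v,z))
a=cv2.resize(t['img'][165:285,215:475],None,fx=3,fy=3,interpolation=2)
cv2.imwrite('pics/c1.png',cv2.cvtColor(a,cv2.COLOR_RGB2BGR))
E
```

```text
bt (248, 204, 16, 15) circ [255.7 211. ] rect ((255.5, 211.0), (14.0, 15.0), 90.0)
bs (292, 166, 18, 19) circ [300.5 175. ] rect ((300.5, 175.0), (18.0, 17.0), 90.0)
blue [551.46180596 290.74275113  60.        ] (array([554.08721722, 291.86236832,  51.40734231]), [1.3, 1.3])
disc (233, 249, 22, 23) circ [243.2 260.2] rect ((243.5, 260.0), (21.0, 22.0), 0.0)
arm (357, 173, 26, 43) circ [369.4 193.7] rect ((370.6390380859375, 194.26626586914062), (11.538461685180664, 46.4615364074707), 22.61986541748047)
tray (419, 215, 45, 43) circ [441.  235.5] rect ((440.78857421875, 235.8693389892578), (41.14795684814453, 43.14677429199219), 88.02507019042969)
disc [378.70996608 339.17946552  12.        ]
post [548.7453495  283.80918365  78.        ]
hub [ 662.21813098 -147.50277714   44.        ]
eye [508.14644428 -61.44065323  26.        ]
tray [ 453.91162567 -370.97102722   22.        ]
```

View pics/c1.png

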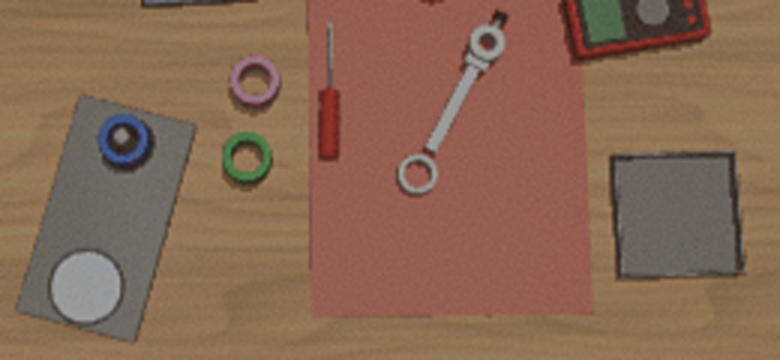

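The close crop confirms the choice: the blue roll at crop (124,140) is the one around the post, and pink and green stand free on the bench. Moving above it now.

>>> step_arm(increments=[[[-0.0272, -0.0048, 0], [0, 0, 0]], [[-0.0272, -0.0048, 0], [0, 0, 0]], [[-0.0272, -0.0048, 0], [0, 0, 0]], [[-0.0272, -0.0048, 0], [0, 0, 0]], [[-0.0272, -0.0048, 0], [0, 0, 0]], [[-0.0272, -0.0048, 0], [0, 0, 0]], [[-0.0272, -0.0048, 0], [0, 0, 0]], [[-0.0272, -0.0048, 0], [0, 0, 0]], [[-0.0272, -0.0048, 0], [0, 0, 0]], [[-0.0272, -0.0048, 0], [0, 0, 0]], [[-0.0272, -0.0048, 0], [0, 0, 0]], [[-0.0272, -0.0048, 0], [0, 0, 0]], [[-0.0272, -0.0048, 0], [0, 0, 0]], [[-0.0272, -0.0048, 0], [0, 0, 0]], [[-0.0272, -0.0048, 0], [0, 0, 0]], [[-0.0272, -0.0048, 0], [0, 0, 0]], [[0, 0, 0], [0, 0, 0]], [[0, 0, 0], [0, 0, 0]]], gripper=-1)

```text
clock: 1.65
tool_pos: [553.3, 290.5, 209.0]
tcp_rot: [0.158, 0.987, -0.0, -0.0]
ft_force: [0.1, -0.9, -0.4]
gripper_width: 85.5
finger_force: 0.0
```

```bash
cat >> h.py <<'E'
def rel(target,yaw_y=None):
    "tool-axes shift (m) to world target (mm) and turn (deg) about tool z, tool y axis to yaw_y; also tilt left"
    from workcell import env
    s=env.observe();r=R.from_quat(s['tcp_rot']);M=r.as_matrix()
    d=r.inv().apply(np.array(target)-s['tool_pos'])/1000
    a=np.degrees(np.arctan2(M[1,1],M[0,1]))
    print('t',round(s['clock'],2),'pos',np.round(s['tool_pos'],1),'z',np.round(M[:,2],4),'yaw_y',round(a,2),'w',round(s['gripper_width'],1),'ff',round(float(np.max(s['finger_force'])),1),'F',np.round(s['ft_force'],1))
    print('shift',np.round(d,4),'turn z',None if yaw_y is None else round(-((yaw_y-a+90)%180-90),2))
E
python3 - <<'E'
from h import *
rel((552,291,21))
grab('wrist','w1')
E
```

```text
t 1.65 pos [553.3 290.5 209. ] z [-1.e-03 -3.e-04 -1.e+00] yaw_y 71.84 w 85.5 ff 0.0 F [ 0.1 -0.9 -0.4]
shift [0.0012 0.0002 0.188 ] turn z None
```

View pics/w1.png

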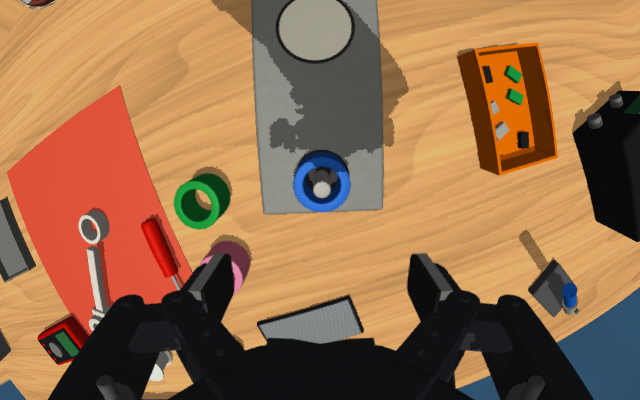

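The wrist view shows the blue roll around the post: post top at (321,189), top rim centre about (322,183), and the disc at (315,28). Green (203,202) and pink (228,268) stand apart from it.

```bash
python3 - <<'E'
from h import *
w,t,s=load('w1'),load('top0'),load('side0')
h=cv2.cvtColor(w['img'],cv2.COLOR_RGB2HSV)
m=cv2.inRange(h,(105,120,30),(130,255,255));m[:,:280]=0;m[:,370:]=0;m[:140]=0;m[225:]=0
c=max(cv2.findContours(m,0,2)[0],key=cv2.contourArea);x,y,ww,hh=cv2.boundingRect(c);print(x,y,ww,hh)
u,v=x+ww/2-.5,y+hh-.5-ww/2
print('rim c',u,v,plane(w,u,v,60),tri([(w,u,v),(t,255.6,211)]), 'diam',plane(w,x,v,60)-plane(w,x+ww,v,60))
# post
m=cv2.inRange(h,(0,0,130),(180,60,255));m2=m.copy();m2[:,:305]=0;m2[:,340:]=0;m2[:170]=0;m2[205:]=0
c=max(cv2.findContours(m2,0,2)[0],key=cv2.contourArea);e,r=cv2.minEnclosingCircle(c);print('post',e,r,plane(w,*e,78))
m2=m.copy();m2[:,:262]=0;m2[:,362:]=0;m2[75:]=0
c=max(cv2.findContours(m2,0,2)[0],key=cv2.contourArea);bb=cv2.boundingRect(c);E=cv2.fitEllipse(c);print('disc',bb,E,plane(w,*E[0],12))
E
```

```text
293 151 57 61
rim c 321.0 183.0 [550.25479045 292.052889    60.        ] (array([552.08535695, 291.71379893,  53.0479788 ]), [0.4, 0.4]) diam [-18.42303278 -56.24292304   0.        ]
post (321.2837829589844, 189.1351318359375) 8.328908920288086 [552.51433623 291.57490003  78.        ]
disc (279, 0, 72, 60) ((314.7939453125, 26.98987579345703), (64.35807800292969, 70.82208251953125), 87.14726257324219) [380.55218916 340.22606392  12.        ]
```

>>> step_arm(increments=[[[0.002, 0.0007, 0.02], [0, 0, 0]], [[0, 0, 0.03], [0, 0, 0]], [[0, 0, 0.03], [0, 0, 0]], [[0, 0, 0.03], [0, 0, 0]], [[0, 0, 0.025], [0, 0, 0]], [[0, 0, 0.02], [0, 0, 0]], [[0, 0, 0.02], [0, 0, 0]], [[0, 0, 0.01], [0, 0, 0]], [[0, 0, 0], [0, 0, 0]], [[0, 0, 0], [0, 0, 0]]])

```text
clock: 2.53
tool_pos: [550.3, 293.1, 25.2]
tcp_rot: [0.156, 0.988, -0.0, -0.0]
ft_force: [-0.7, -0.8, 0.7]
gripper_width: 85.6
finger_force: 0.0
```

>>> step_arm(increments=[[[0, 0, 0], [0, 0, 0]], [[0, 0, 0], [0, 0, 0]], [[0, 0, 0], [0, 0, 0]], [[0, 0, 0], [0, 0, 0]], [[0, 0, 0], [0, 0, 0]], [[0, 0, 0], [0, 0, 0]], [[0, 0, 0], [0, 0, 0]], [[0, 0, 0], [0, 0, 0]], [[0, 0, 0], [0, 0, 0]], [[0, 0, 0], [0, 0, 0]]], gripper=1, grip_force=30)

```text
clock: 3.37
tool_pos: [551.8, 293.2, 26.9]
tcp_rot: [0.157, 0.988, 0.001, 0.001]
ft_force: [-1.9, -1.1, 9.6]
gripper_width: 58.8
finger_force: 30.2
```

>>> step_arm(increments=[[[0, 0, -0.01], [0, 0, 0]], [[0, 0, -0.02], [0, 0, 0]], [[0, 0, -0.025], [0, 0, 0]], [[0, 0, -0.025], [0, 0, 0]], [[0, 0, -0.025], [0, 0, 0]], [[0, 0, -0.025], [0, 0, 0]], [[0, 0, 0], [0, 0, 0]], [[0, 0, 0], [0, 0, 0]]])

```text
clock: 4.03
tool_pos: [552.1, 293.2, 157.3]
tcp_rot: [0.157, 0.988, 0.001, 0.002]
ft_force: [-0.5, -1.0, -1.7]
gripper_width: 58.6
finger_force: 32.5
```

```bash
python3 - <<'E'
from h import *
rel((456,-372,155))
E
```

```text
t 4.03 pos [552.1 293.2 157.3] z [ 0.0039  0.0015 -1.    ] yaw_y 71.96 w 58.6 ff 32.5 F [-0.5 -1.  -1.7]
shift [-0.1146 -0.6622  0.0009] turn z None
```

>>> step_arm(increments=[[[-0.002, -0.012, 0], [0, 0, 0]], [[-0.004, -0.024, 0], [0, 0, 0]], [[-0.006, -0.036, 0], [0, 0, 0]], [[-0.0066, -0.038, 0], [0, 0, 0]], [[-0.0066, -0.038, 0], [0, 0, 0]], [[-0.0066, -0.038, 0], [0, 0, 0]], [[-0.0066, -0.038, 0], [0, 0, 0]], [[-0.0066, -0.038, 0], [0, 0, 0]], [[-0.0066, -0.038, 0], [0, 0, 0]], [[-0.0066, -0.038, 0], [0, 0, 0]], [[-0.0066, -0.038, 0], [0, 0, 0]], [[-0.0066, -0.038, 0], [0, 0, 0]], [[-0.0066, -0.038, 0], [0, 0, 0]], [[-0.0066, -0.038, 0], [0, 0, 0]], [[-0.0066, -0.038, 0], [0, 0, 0]], [[-0.0066, -0.038, 0], [0, 0, 0]], [[-0.006, -0.036, 0], [0, 0, 0]], [[-0.004, -0.024, 0], [0, 0, 0]], [[-0.002, -0.012, 0], [0, 0, 0]], [[0, 0, 0], [0, 0, 0]]])

```text
clock: 5.7
tool_pos: [456.1, -349.9, 153.6]
tcp_rot: [0.158, 0.987, 0.0, -0.001]
ft_force: [-1.0, -0.1, -1.4]
gripper_width: 58.6
finger_force: 32.5
```

```bash
python3 - <<'E'
from h import *
rel((456,-372,155))
grab('wrist','w2')
E
```

```text
t 5.7 pos [ 456.1 -349.9  153.6] z [-1.5e-03  8.0e-04 -1.0e+00] yaw_y 71.78 w 58.6 ff 32.5 F [-1.  -0.1 -1.4]
shift [-0.0068 -0.021  -0.0014] turn z None
```

View pics/w2.png

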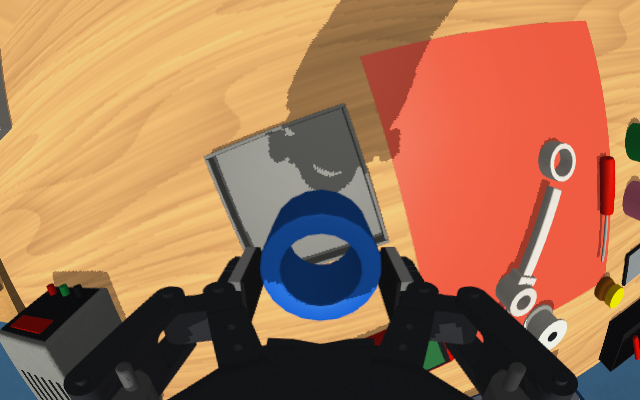

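The wrist view shows the roll held upright at (320,255). Tray rim corners are visible at (206,157), (345,105) and (387,238).

```bash
python3 - <<'E'
from h import *
w=load('w2');t=load('top0')
A,B,C=[plane(w,*p,22) for p in[(206,157),(345,105),(387,238)]]
c=(A+C)/2;print(A,B,C,np.linalg.norm(A-B),np.linalg.norm(B-C),c)
print('rim height tri',tri([(w,345,105),(t,461,276*0+257)]) )
rel((c[0],c[1],23))
print('hub',plane(w,521,299,44),tri([(w,521,299),(t,377,180)]),'eye',plane(w,562,161,26),tri([(w,562,161),(t,354,223)]))
E
```

```text
[ 386.94871118 -448.19403789   22.        ] [ 384.59540492 -301.86299874   22.        ] [ 526.73519707 -299.49220964   22.        ] 146.34996094666414 142.1595623073421 [ 456.84195413 -373.84312377   22.        ]
rim height tri (array([ 376.70303844, -335.98116989,  383.08317729]), [13.6, 13.6])
t 5.75 pos [ 456.5 -348.1  153.7] z [-0.0015  0.0016 -1.    ] yaw_y 71.85 w 58.7 ff 32.5 F [-0.7  0.5  0. ]
shift [-0.0086 -0.0245  0.1307] turn z None
hub [ 660.02317161 -151.86971795   44.        ] (array([ 663.70260209, -148.60943385,   39.56807277]), [0.8, 0.8]) eye [507.94818704 -62.51149263  26.        ] (array([508.32678722, -61.53684612,  24.93523749]), [0.1, 0.1])
```

>>> step_arm(increments=[[[-0.0045, -0.0125, 0.01], [0, 0, 0]], [[-0.004, -0.012, 0.025], [0, 0, 0]], [[0, 0, 0.025], [0, 0, 0]], [[0, 0, 0.025], [0, 0, 0]], [[0, 0, 0.02], [0, 0, 0]], [[0, 0, 0.012], [0, 0, 0]], [[0, 0, 0.008], [0, 0, 0]], [[0, 0, 0], [0, 0, 0]], [[0, 0, 0], [0, 0, 0]]])

```text
clock: 6.5
tool_pos: [458.4, -373.2, 29.8]
tcp_rot: [0.156, 0.988, 0.0, -0.0]
ft_force: [0.4, -0.0, -0.7]
gripper_width: 58.5
finger_force: 32.6
```

>>> step_arm(increments=[[[0, 0, 0.003], [0, 0, 0]], [[0, 0, 0.002], [0, 0, 0]], [[0, 0, 0], [0, 0, 0]]])

```text
clock: 6.75
tool_pos: [458.5, -374.0, 25.1]
tcp_rot: [0.157, 0.988, -0.0, 0.0]
ft_force: [-0.2, -0.4, -1.1]
gripper_width: 59.0
finger_force: 32.6
```

>>> step_arm(increments=[[[0, 0, 0.002], [0, 0, 0]], [[0, 0, 0.002], [0, 0, 0]], [[0, 0, 0], [0, 0, 0]]])

```text
clock: 7.0
tool_pos: [458.1, -373.8, 20.6]
tcp_rot: [0.157, 0.988, 0.0, -0.0]
ft_force: [0.5, 0.2, -0.6]
gripper_width: 58.7
finger_force: 32.6
```

>>> step_arm(increments=[[[0, 0, 0.001], [0, 0, 0]], [[0, 0, 0.001], [0, 0, 0]], [[0, 0, 0], [0, 0, 0]]])

```text
clock: 7.25
tool_pos: [458.2, -374.0, 19.0]
tcp_rot: [0.157, 0.988, -0.0, 0.0]
ft_force: [-1.4, -0.3, 1.4]
gripper_width: 58.6
finger_force: 32.8
```

>>> step_arm(increments=[[[0, 0, 0.0015], [0, 0, 0]], [[0, 0, 0], [0, 0, 0]]])

```text
clock: 7.42
tool_pos: [458.3, -374.0, 18.8]
tcp_rot: [0.157, 0.988, -0.0, 0.0]
ft_force: [-5.3, 3.7, 16.9]
gripper_width: 58.3
finger_force: 34.2
```

>>> step_arm(increments=[[[0, 0, 0], [0, 0, 0]], [[0, 0, 0], [0, 0, 0]], [[0, 0, 0], [0, 0, 0]], [[0, 0, 0], [0, 0, 0]], [[0, 0, 0], [0, 0, 0]], [[0, 0, 0], [0, 0, 0]]], gripper=-0.8)

```text
clock: 7.92
tool_pos: [458.2, -373.8, 17.1]
tcp_rot: [0.157, 0.988, 0.0, -0.0]
ft_force: [0.0, -0.1, 0.4]
gripper_width: 76.7
finger_force: 0.0
```

>>> step_arm(increments=[[[0, 0, -0.01], [0, 0, 0]], [[0, 0, -0.02], [0, 0, 0]], [[0, 0, -0.03], [0, 0, 0]], [[0, 0, -0.035], [0, 0, 0]], [[0, 0, -0.035], [0, 0, 0]], [[0, 0, -0.03], [0, 0, 0]], [[0, 0, 0], [0, 0, 0]], [[0, 0, 0], [0, 0, 0]]])

```text
clock: 8.58
tool_pos: [459.2, -374.9, 179.9]
tcp_rot: [0.157, 0.988, -0.001, 0.002]
ft_force: [0.4, 0.2, -1.1]
gripper_width: 76.9
finger_force: 0.0
```

```bash
python3 - <<'E'
from h import *
h=np.array([662,-149.5]);e=np.array([508.3,-61.8]);u=(e-h)/np.linalg.norm(e-h);p=h+55*u
print(u,np.linalg.norm(e-h),p,np.degrees(np.arctan2(*u[::-1]))-90)
rel((*p,190),np.degrees(np.arctan2(*u[::-1]))-90)
E
```

```text
[-0.86855595  0.49559113] 176.96039104839252 [ 614.22942292 -122.2424879 ] 60.29126238758968
t 8.58 pos [ 459.2 -374.9  179.9] z [ 0.0031 -0.0032 -1.    ] yaw_y 71.96 w 76.9 ff 0.0 F [ 0.4  0.2 -1.1]
shift [-0.0692  0.2882 -0.0104] turn z 11.67
```

>>> step_arm(increments=[[[-0.005, 0.012, 0], [0, 0, 0]], [[-0.01, 0.024, 0], [0, 0, 0]], [[-0.0118, 0.0267, 0], [0, 0, 0]], [[-0.0118, 0.0267, 0], [0, 0, 0]], [[-0.0118, 0.0267, 0], [0, 0, 0]], [[-0.0118, 0.0267, 0], [0, 0, 0]], [[-0.0118, 0.0267, 0], [0, 0, 0]], [[-0.0118, 0.0267, 0], [0, 0, 0]], [[-0.0118, 0.0267, 0], [0, 0, 0]], [[-0.0118, 0.0267, 0], [0, 0, 0]], [[-0.0118, 0.0267, 0], [0, 0, 4]], [[0, 0, 0], [0, 0, 4]], [[0, 0, 0], [0, 0, 3.7]], [[0, 0, 0], [0, 0, 0]], [[0, 0, 0], [0, 0, 0]]])

```text
clock: 9.83
tool_pos: [658.5, -147.8, 176.0]
tcp_rot: [0.255, 0.967, 0.0, -0.001]
ft_force: [-0.0, 0.2, -0.3]
gripper_width: 76.4
finger_force: 0.0
```

```bash
python3 - <<'E'
from h import *
rel((614,-122,190),60.3)
grab('wrist','w3')
E
```

```text
t 9.83 pos [ 658.5 -147.8  176. ] z [-2.1e-03  8.0e-04 -1.0e+00] yaw_y 60.4 w 76.4 ff 0.0 F [-0.   0.2 -0.3]
shift [ 0.0514  0.0005 -0.0139] turn z 0.1
```

View pics/w3.png

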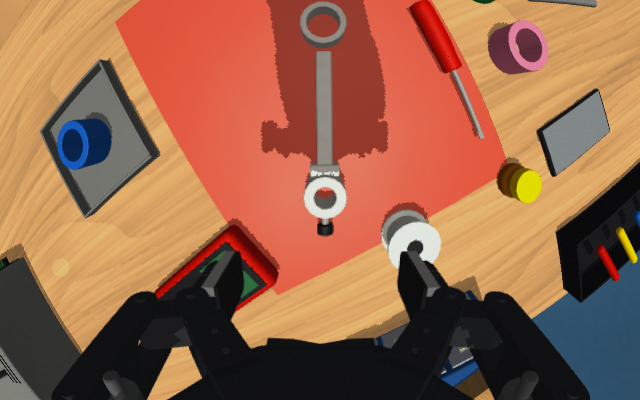

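The roll stands flat in the tray at (80,143). The arm lies straight below the camera: hub top centre at (325,198), eye at (323,23), bar at x≈324.

```bash
python3 - <<'E'
from h import *
w,t=load('w3'),load('top0')
hsv=cv2.cvtColor(w['img'],cv2.COLOR_RGB2HSV)
m=cv2.inRange(hsv,(0,0,60),(180,60,255))
def circ(box):
    x0,y0,x1,y1=box;z=np.zeros_like(m);z[y0:y1,x0:x1]=m[y0:y1,x0:x1]
    c=max(cv2.findContours(z,0,2)[0],key=cv2.contourArea);return cv2.fitEllipse(c),cv2.boundingRect(c)
print(circ((295,0,352,50)),circ((295,176,352,224)))
for r in(70,100,130): 
    x=np.where(m[r,300:350])[0]+300;print(r,x.min(),x.max(),plane(w,(x.min()+x.max())/2,r,29))
h=plane(w,325,198,44);e=plane(w,323,22.5,26)
print('hub',h,'eye',e,np.linalg.norm((h-e)[:2]))
print(tri([(w,325,198),(t,377,180)]),tri([(w,323,22.5),(t,354,223)]))
for b in[(324.5,80),(324.5,130)]:print(plane(w,*b,29))
u=(e-h)[:2];u/=np.linalg.norm(u);y=np.degrees(np.arctan2(u[1],u[0]))-90
p=h[:2]+55*u;print(p,y);rel((*p,30),y)
E
```

```text
(((322.6661682128906, 23.903867721557617), (44.82857894897461, 45.75016403198242), 7.822787761688232), (300, 2, 46, 46)) (((324.55242919921875, 195.283203125), (41.19239044189453, 49.24174880981445), 176.9271240234375), (303, 176, 44, 48))
70 316 330 [556.12312184 -86.71543728  29.        ]
100 316 331 [ 582.96565659 -101.38645013   29.        ]
130 317 331 [ 609.52223466 -115.86564946   29.        ]
hub [ 667.70801586 -147.79782226   44.        ] eye [511.30170288 -61.19635799  26.        ] 178.7812863684272
(array([ 626.3132185 , -126.66584637,  217.15794753]), [0.9, 0.9]) (array([509.30055525, -61.07154177,  20.43880191]), [0.9, 0.9])
[565.7809093  -90.49719031  29.        ]
[ 609.7678767 -115.4310842   29.       ]
[ 619.59141827 -121.15588097] 61.02690038993663
t 9.88 pos [ 658.5 -148.2  176.4] z [-1.6e-03  6.0e-04 -1.0e+00] yaw_y 60.39 w 76.8 ff 0.0 F [-1.3 -0.3 -0.3]
shift [0.0469 0.0043 0.1464] turn z -0.63
```

>>> step_arm(increments=[[[0.012, 0.001, 0], [0, 0, -0.7]], [[0.024, 0.002, 0], [0, 0, 0]], [[0.0115, 0.001, 0.01], [0, 0, 0]], [[0, 0, 0.025], [0, 0, 0]], [[0, 0, 0.03], [0, 0, 0]], [[0, 0, 0.03], [0, 0, 0]], [[0, 0, 0.025], [0, 0, 0]], [[0, 0, 0.02], [0, 0, 0]], [[0, 0, 0.01], [0, 0, 0]], [[0, 0, 0], [0, 0, 0]], [[0, 0, 0], [0, 0, 0]], [[0, 0, 0], [0, 0, 0]]], gripper=-0.2)

```text
clock: 10.88
tool_pos: [620.6, -122.4, 28.8]
tcp_rot: [0.251, 0.968, -0.0, 0.001]
ft_force: [-0.3, 0.2, 0.6]
gripper_width: 51.4
finger_force: 0.0
```

```bash
python3 - <<'E'
from h import *
rel((618.5,-121,5),61.1)
E
```

```text
t 10.88 pos [ 620.6 -122.4   28.8] z [ 2.e-03 -6.e-04 -1.e+00] yaw_y 60.98 w 51.4 ff 0.0 F [-0.3  0.2  0.6]
shift [0.0025 0.0002 0.0238] turn z -0.12
```

>>> step_arm(increments=[[[0.002, 0, 0.01], [0, 0, 0]], [[0, 0, 0.008], [0, 0, 0]], [[0, 0, 0.004], [0, 0, 0]], [[0, 0, 0], [0, 0, 0]], [[0, 0, 0], [0, 0, 0]]])

```text
clock: 11.3
tool_pos: [617.5, -120.9, 4.9]
tcp_rot: [0.251, 0.968, 0.0, -0.0]
ft_force: [-0.2, 0.2, -0.3]
gripper_width: 51.1
finger_force: 0.0
```

>>> step_arm(increments=[[[0, 0, 0], [0, 0, 0]], [[0, 0, 0], [0, 0, 0]], [[0, 0, 0], [0, 0, 0]], [[0, 0, 0], [0, 0, 0]], [[0, 0, 0], [0, 0, 0]], [[0, 0, 0], [0, 0, 0]], [[0, 0, 0], [0, 0, 0]], [[0, 0, 0], [0, 0, 0]], [[0, 0, 0], [0, 0, 0]], [[0, 0, 0], [0, 0, 0]]], gripper=1, grip_force=80)

```text
clock: 12.13
tool_pos: [618.2, -121.1, 5.9]
tcp_rot: [0.251, 0.968, 0.0, 0.0]
ft_force: [-0.2, 0.4, 6.2]
gripper_width: 11.0
finger_force: 78.4
```

```bash
python3 - <<'E'
from h import *
rel((618.5,-121,5),61.1)
E
```

```text
t 12.13 pos [ 618.2 -121.1    5.9] z [ 8.e-04 -2.e-04 -1.e+00] yaw_y 60.97 w 11.0 ff 78.4 F [-0.2  0.4  6.2]
shift [-0.0003  0.0002  0.0009] turn z -0.13
```

>>> step_arm(increments=[[[0, 0, -0.003], [0, 0, 0]], [[0, 0, -0.006], [0, 0, 0]], [[0, 0, -0.01], [0, 0, 0]], [[0, 0, -0.012], [0, 0, 0]], [[0, 0, -0.015], [0, 0, 0]], [[0, 0, -0.015], [0, 0, 0]], [[0, 0, -0.01], [0, 0, 0]], [[0, 0, 0], [0, 0, 0]], [[0, 0, 0], [0, 0, 0]], [[0, 0, 0], [0, 0, 0]]])

```text
clock: 12.97
tool_pos: [617.3, -120.9, 75.7]
tcp_rot: [0.251, 0.968, 0.0, -0.0]
ft_force: [0.3, 0.9, -5.0]
gripper_width: 10.7
finger_force: 78.3
```

```bash
python3 - <<'E'
from h import *
from workcell import env
rel((618.5,-121,5),61.1);print(env.observe()['ft_torque'])
a=grab('wrist','w4')['img'];b=grab('side','s4')['img'][120:320,200:440]
b=cv2.resize(b,(480,400),interpolation=2)
o=np.hstack([a[:,140:500],b])
cv2.imwrite('pics/c4.png',cv2.cvtColor(o[:,:800],cv2.COLOR_RGB2BGR))
E
```

```text
t 12.97 pos [ 617.3 -120.9   75.7] z [-9.e-04  2.e-04 -1.e+00] yaw_y 60.96 w 10.7 ff 78.3 F [ 0.3  0.9 -5. ]
shift [-0.0012  0.0005  0.0707] turn z -0.14
[-0.03359029  0.02525598  0.02222817]
```

View pics/c4.png

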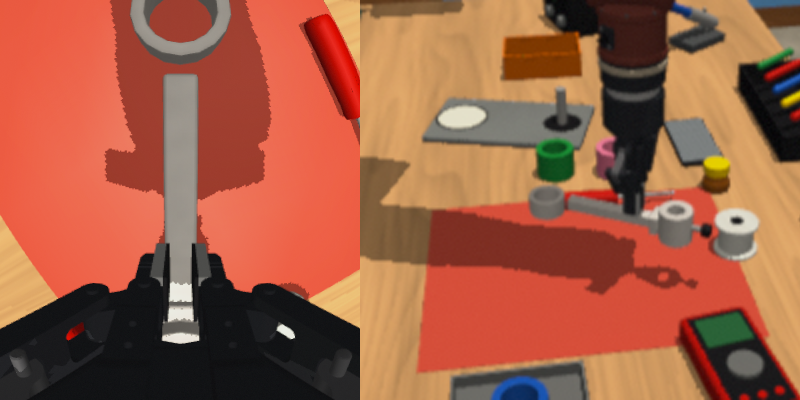

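The roll is in the tray at (520,395) of the combined picture. The arm hangs level in the grip, with its eye at (547,202) and hub at (675,222). Carrying it over.

>>> step_arm(increments=[[[0, 0, -0.015], [0, 0, 0]], [[0, 0, -0.02], [0, 0, 0]], [[0.005, 0.005, -0.02], [0, 0, 0]], [[0.01, 0.01, -0.015], [0, 0, 0]], [[0.018, 0.018, -0.005], [0, 0, 0]], [[0.021, 0.021, 0], [0, 0, 0]], [[0.021, 0.021, 0], [0, 0, 0]], [[0.021, 0.021, 0], [0, 0, 0]], [[0.021, 0.021, 0], [0, 0, 0]], [[0.021, 0.021, 0], [0, 0, 0]], [[0.021, 0.021, 0], [0, 0, 0]], [[0.021, 0.021, 0], [0, 0, 0]], [[0.021, 0.021, 0], [0, 0, 0]], [[0.021, 0.021, 0], [0, 0, 0]], [[0.021, 0.021, 0], [0, 0, 0]], [[0.021, 0.021, 0], [0, 0, 0]], [[0.018, 0.018, 0], [0, 0, 0]], [[0.01, 0.012, 0], [0, 0, 0]], [[0, 0, 0], [0, 0, 0]], [[0, 0, 0], [0, 0, 0]]])

```text
clock: 14.73
tool_pos: [504.5, 278.3, 150.5]
tcp_rot: [0.25, 0.968, -0.0, -0.0]
ft_force: [0.4, -1.3, -5.7]
gripper_width: 10.6
finger_force: 78.7
```

>>> step_arm(increments=[[[0, 0, 0], [0, 0, -2]], [[0, 0, 0], [0, 0, -3]], [[0, 0, 0], [0, 0, -3.2]], [[0, 0, 0], [0, 0, -3]], [[0, 0, 0], [0, 0, -2]], [[0, 0, 0], [0, 0, 0]], [[0, 0, 0], [0, 0, 0]]])

```text
clock: 15.32
tool_pos: [505.3, 276.8, 151.0]
tcp_rot: [0.139, 0.99, -0.0, -0.0]
ft_force: [-0.5, 0.0, -5.8]
gripper_width: 10.7
finger_force: 78.7
```

```bash
python3 - <<'E'
from h import *
rel((497.7,307.1,114),74.2)
E
```

```text
t 15.32 pos [505.3 276.8 151. ] z [-6.e-04 -4.e-04 -1.e+00] yaw_y 74.03 w 10.7 ff 78.7 F [-0.5  0.  -5.8]
shift [0.0156 0.0271 0.037 ] turn z -0.17
```

>>> step_arm(increments=[[[0.005, 0.008, 0], [0, 0, -0.2]], [[0.006, 0.011, 0], [0, 0, 0]], [[0.0046, 0.008, 0.005], [0, 0, 0]], [[0, 0, 0.008], [0, 0, 0]], [[0, 0, 0.01], [0, 0, 0]], [[0, 0, 0.009], [0, 0, 0]], [[0, 0, 0.005], [0, 0, 0]], [[0, 0, 0], [0, 0, 0]], [[0, 0, 0], [0, 0, 0]], [[0, 0, 0], [0, 0, 0]]])

```text
clock: 16.15
tool_pos: [497.8, 307.9, 114.6]
tcp_rot: [0.136, 0.991, 0.0, 0.0]
ft_force: [0.2, -0.2, -4.2]
gripper_width: 10.7
finger_force: 78.8
```

```bash
python3 - <<'E'
from h import *
rel((497.7,307.1,114),74.2)
a=grab('wrist','w5')['img'];b=grab('side','s5')['img'][100:220,200:360]
grab('top','t5')
b=cv2.resize(b,(533,400),interpolation=2)
o=np.hstack([a[:,190:450],b])
cv2.imwrite('pics/c5.png',cv2.cvtColor(o[:,:800],cv2.COLOR_RGB2BGR))
E
```

```text
t 16.15 pos [497.8 307.9 114.6] z [ 4.e-04  1.e-04 -1.e+00] yaw_y 74.34 w 10.7 ff 78.8 F [ 0.2 -0.2 -4.2]
shift [-0.0001 -0.0008  0.0006] turn z 0.14
```

View pics/c5.png

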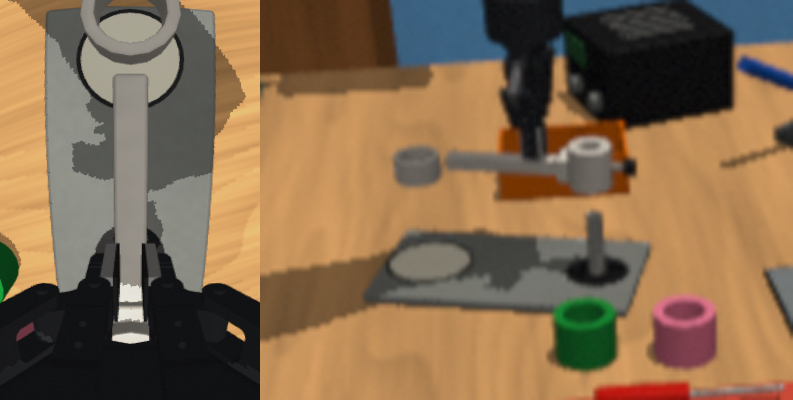

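The combined picture shows the eye above the disc: in the wrist part the eye spans x 81–180 and the disc x 77–184, so both are centred on 130.5. In the side part the hub (590,165) is above the post (595,217). Checking this numerically.

```bash
python3 - <<'E'
from h import *
w,s,t=load('w5'),load('s5'),load('t5')
u=np.array([-.962,.272]);v=np.array([.272,.962])
P=np.array([552.5,291.6]);al=lambda X:np.round([(X[:2]-P)@u,(X[:2]-P)@v],1)
print('column profile'); g=cv2.cvtColor(w['img'],cv2.COLOR_RGB2GRAY).astype(int)
print('x=345',[(r,g[r,345]) for r in range(40,110,3)])
print('x=285',[(r,g[r,295]) for r in range(40,110,3)])
for n,px,z in[('disc L',(267,58),12),('disc R',(374,58),12),('disc near',(320.5,109),12),('eye near bottom',(320.5,62),108.7),('eye L top',(271,15),134.7),('eye R top',(370,15),134.7),('bar far',(320.5,75),137.7)]:
    print(n,al(plane(w,*px,z)))
f=lambda x,y:((x-260)/3.333+200-.5,y/3.333+100-.5)
for n,px,z in[('side bore top',(593,145),152.7),('hub top L',(569,148),152.7),('hub top R',(611,148),152.7),('post top',(595,215),78),('disc s',(429,262),12),('eye s',(417,155),134.7),('post0',(300.5,165.5),78)]:
    print(n,np.round(plane(s,*(f(*px) if n!='post0' else px),z),1),al(plane(s,*(f(*px) if n!='post0' else px),z)))
a=cv2.resize(np.hstack([t['img'][180:290,210:310],s['img'][130:240,250:350]]),None,fx=4,fy=4,interpolation=2)
cv2.imwrite('pics/c6.png',cv2.cvtColor(a,cv2.COLOR_RGB2BGR))
E
```

```text
column profile
x=345 [(40, np.int64(147)), (43, np.int64(145)), (46, np.int64(141)), (49, np.int64(90)), (52, np.int64(80)), (55, np.int64(79)), (58, np.int64(163)), (61, np.int64(165)), (64, np.int64(165)), (67, np.int64(164)), (70, np.int64(165)), (73, np.int64(165)), (76, np.int64(164)), (79, np.int64(165)), (82, np.int64(165)), (85, np.int64(164)), (88, np.int64(164)), (91, np.int64(164)), (94, np.int64(164)), (97, np.int64(164)), (100, np.int64(39)), (103, np.int64(26)), (106, np.int64(85)), (109, np.int64(85))]
x=285 [(40, np.int64(146)), (43, np.int64(144)), (46, np.int64(140)), (49, np.int64(89)), (52, np.int64(75)), (55, np.int64(75)), (58, np.int64(161)), (61, np.int64(163)), (64, np.int64(164)), (67, np.int64(164)), (70, np.int64(163)), (73, np.int64(163)), (76, np.int64(163)), (79, np.int64(163)), (82, np.int64(162)), (85, np.int64(163)), (88, np.int64(162)), (91, np.int64(162)), (94, np.int64(162)), (97, np.int64(162)), (100, np.int64(40)), (103, np.int64(24)), (106, np.int64(87)), (109, np.int64(87))]
disc L [180.7 -45.1]
disc R [181.   46.4]
disc near [135.    0.7]
eye near bottom [158.6   0.6]
eye L top [178.1 -22.6]
eye R top [178.3  23.6]
bar far [147.3   0.6]
side bore top [556.6 287.8 152.7] [-4.9 -2.5]
hub top L [532.7 284.6 152.7] [ 17.1 -12.2]
hub top R [573.5 277.4 152.7] [-24.   -7.9]
post top [554.5 284.4  78. ] [-3.9 -6.4]
disc s [379.9 336.8  12. ] [178.3  -3.5]
eye s [381.4 335.2 134.7] [176.4  -4.6]
post0 [555.3 272.9  78. ] [ -7.8 -17.3]
```

View pics/c6.png

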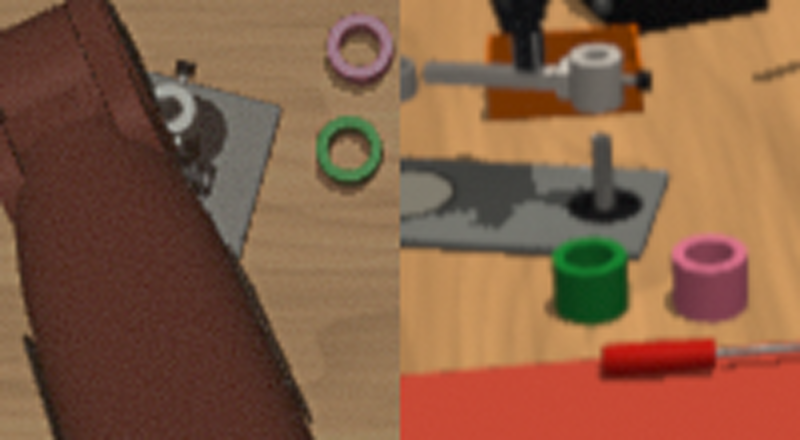

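The top part shows the hub ring at (174,107), partly beside the arm link. The side part shows the hub at (595,80) above the post at (602,170). One edge-accurate comparison of hub and post follows.

```bash
python3 - <<'E'
from h import *
s,t=load('s5'),load('t5')
g=cv2.cvtColor(s['img'],cv2.COLOR_RGB2GRAY).astype(int)
for r in(148,151,154,166,170,174): print(r,g[r,286:314])
from scipy.spatial.transform import Rotation
u=np.array([-.962,.272]);v=np.array([.272,.962])
def proj(X):
    d=R.from_quat(s['orientation']).inv().apply(np.array(X)-s['position']);F=200/np.tan(np.radians(s['fov_y'])/2);return np.round([s['cx']+F*d[0]/d[2],s['cy']+F*d[1]/d[2]],2)
P=np.array([552.5,291.6])
for z in(65,78,108.7,118,130.7,152.7): print(z,proj((*P,z)))
print('px/mm along u',proj((*(P+10*u),130))-proj((*P,130)),'v',proj((*(P+10*v),130))-proj((*P,130)))
gt=cv2.cvtColor(t['img'],cv2.COLOR_RGB2GRAY).astype(int);print(gt[198:214,245:265])
print(plane(t,253.2,206.3,152.7))
E
```

```text
148 [141 149 130 143 149 145 104  87  88  91  96  98 101 103 104 106 105 102
  99  97  95  91  75  49  40  55  80 142]
151 [100 100 100 102 100 102  87  83  87  92  94  98 101 103 104 104 103 101
  96  80  73  74  66  35  23  26  60 138]
154 [ 67  66  67  78  86  89  83  82  87  92  95  99 100 102 104 104 102 101
  96  82  70  67  65  68  91 142 151 151]
166 [162 161 160 159 154 151 151 152 154 155 153 133  90  72  72  72  88 152
 165 164 163 160 155 156 157 156 155 152]
170 [139 149 153 155 153 143 151 153 152 149 147 141  92  73  71  69  78 138
 151 151 152 151 148 147 149 152 156 155]
174 [113 111 112 113 111 113 112 114 114 112 113 109  83  72  72  72  77  96
 111 114 114 114 114 114 114 113 114 113]
65 [299.45 166.58]
78 [299.26 163.12]
108.7 [298.79 154.84]
118 [298.64 152.29]
130.7 [298.44 148.79]
152.7 [298.09 142.64]
px/mm along u [-2.95 -0.13] v [ 0.61 -1.23]
[[ 34  47 102 101  91 102 119 120  99  62  75  58  48  69 128 128 125 124
  125 126]
 [ 33  33  73 113 109 100 101  96  93  97 135 100  83 100 128 126 120 121
  121 124]
 [ 43  31  52 102 106 113 115 118 113 109 126  9
[... 483 characters left out ...]
  58  61  54  49  56 104 162 163 128  66  51  51  50
   67 108]
 [ 68  41  40  37  29  51  55  52  51  48  89 162 164 135  72  52  47  48
   53  72]
 [ 73  47  35  32  47  50  53  48  59  73 128 164 163 116  69  52  59  58
   56  49]
 [ 70  66  43  38  36  55  57  58  84 120 157 163 157  90  59  54  50  48
   55  54]
 [ 76  75  54  30  40  48  79 107 133 161 163 163 141  71  58  53  50  55
   56  53]
 [ 64  65  64  40  30  32  71 159 165 163 163 150  89  58  59  44  55  50
   54  56]
 [ 64  61  58  45  34  35  49 110 154 154 124  79  62  58  59  60  52  55
   47  56]
 [ 61  61  64  63  46  34  34  46  71  89  68  54  60  58  48  55  58  53
   53  56]]
[553.94782575 287.74680613 152.7       ]
```

>>> step_arm(increments=[[[-0.001, 0, 0], [0, 0, 0]], [[0, 0, 0], [0, 0, 0]], [[0, 0, 0], [0, 0, 0]], [[0, 0, 0], [0, 0, 0]], [[0, 0, 0], [0, 0, 0]], [[0, 0, 0], [0, 0, 0]]])

```text
clock: 16.8
tool_pos: [498.4, 307.7, 114.3]
tcp_rot: [0.136, 0.991, 0.0, 0.0]
ft_force: [-0.1, 0.4, -5.1]
gripper_width: 10.5
finger_force: 78.7
```

```bash
python3 - <<'E'
from h import *
from workcell import env
rel((498.7,306.8,114),74.2)
print(env.finish_job())
E
```

```text
t 16.8 pos [498.4 307.7 114.3] z [ 0.  0. -1.] yaw_y 74.36 w 10.5 ff 78.7 F [-0.1  0.4 -5.1]
shift [-0.0005 -0.0008  0.0003] turn z 0.16
the job is handed in; nothing more can be done
None
```

The job is handed in at 16.8 s with no verdict returned: the blue roll stands flat in the tray, and the swing arm is held level by its balance point about 3 cm above the post, with bore and eye centred over post and disc to within an estimated 2–3 mm.

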